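# Slide the fines tray home under the tilting scrap bin and shut its keeper

### The arm

A 6-joint arm with a two-finger parallel gripper is mounted at the origin on the work surface. World frame = base frame: x ahead of the robot, y to its left, z up, the work surface at z = 0. Lengths are in m, angles in rad, forces in N, time in s.
With the tool pointing down it reaches from about 0.4 to 0.925 m from the base axis. Payload 12.5 kg.
Tool frame: the origin (TCP) lies at the very end of the fingers, on their centre line; the grasp point (between the pads) lies 19 mm behind it (manip.grip_depth is the distance from the TCP to the grasp point, in m); z points along the fingers, y is the line along which they close (so a half turn about z gives the same grasp; the last joint's range is limited). The gripper opens to 95 mm and grips with 3 to 60 N. Pads are 20 mm wide; open, the fingers measure 119 mm over their backs; the gripper's body (75 mm by 180 mm) begins 59 mm behind the grasp point.
Start: joints at [1.136, 0.491, 1.559, -0, 1.092, -0.106], TCP at [0.202, 0.592, 0.215] pointing down, gripper open.
Joint ranges: [-3.1, 3.1], [-0.84, 2.19], [0.05, 2.79], [-1.13, 4.28], [0.06, 2.93], [-2.69, 2.69]. Speed limits (rad/s): [2.22, 2.22, 2.79, 3.14, 3.14, 3.14].

### API

Orientations are given as [roll, pitch, yaw] about the fixed x, y, z axes, in that order (R = Rz(yaw) Ry(pitch) Rx(roll)).
In Python, from rig import manip, claw, solver, cams, order, read_clock, read_qpos, read_qd, read_tau, read_tcp_pos, read_tool_rot, read_wrist_force, read_moment, read_grip_width, read_grip_force gives the robot as it stands. The module is installed in compiled form; this text tells all that it offers. Calls block until the motion is done:
- manip.move_ptp(position, orientation): joint-space move of the TCP to a pose.
- manip.move_straight(position, rotation=None, velocity=0.15, force_limit=None): straight line of the TCP; rotation=None keeps the orientation; velocity is the mean speed in m/s. With force_limit (N) it stops when the force on the tool has changed by that much, and returns True; else False.
- manip.move_j(angles): joint-space move.
- claw.move_gripper(opening, effort=None): opening from 0.0 (shut) to 1.0 (fully open); effort is the grip in N (None keeps the last); returns when the fingers have stopped.
- manip.dwell(seconds).
- solver.inverse_kinematics(position, orientation): joint angles nearest the present ones, or None.
- cams.camera(name): name is "scene" or "side" or "wrist"; returns (picture, depth): 384x512x3 uint8, red, green, blue; 384x512 float32, m along the optical axis (not along the pixel's ray), 0 where there is no reading.
- cams.calibration(name): a dict with "vertical_fov" (degrees; the focal length in pixels is half the picture's height over the tangent of half this angle, whatever the lens; pixels are square), "cx", "cy" (the principal point, pixels), "extrinsics" (4x4, takes a point from camera to world coordinates); the wrist camera has in their place "hand_eye" (4x4, takes a point from camera to tool coordinates, whose origin is the TCP and whose axes are the flange's). Camera axes: x right, y up, looking along -z (the intrinsics and any distortion apply to the point x, -y, -z); pixel columns grow to the right and rows downward; lengths in m; the calibration is good to about 2 mm. A picture is of the moment at which its call begins: read the wrist's pose just before it. calibration takes no time and is no camera call.
A pose or a line that the arm cannot do raises manip.Unreachable and nothing moves.
- order.sign_off(): hands the job in; it is judged then, once.
Readings, each from a call of its own:
- read_clock(): time.
- read_qpos(): joint angles.
- read_qd(): joint speeds.
- read_tau(): joint torques, N m.
- read_tcp_pos(): TCP position.
- read_tool_rot(): TCP orientation.
- read_wrist_force(): force on the tool from outside, world axes, zero at the start.
- read_moment(): the same for the moment, N m.
- read_grip_width(): opening from 0.0 (shut) to 1.0 (fully open).
- read_grip_force(): force on a finger pad.
Only numpy, scipy, OpenCV 4.12 (cv2) and the standard library are available. Lean on these libraries where they do the work, as an engineer would, in place of code of your own. Each camera call takes 0.05 s, during which the arm holds its last target. There are 200 camera calls.

### The job

Slide the empty steel fines tray, black grip last, into the bay under the tilting scrap bin, feeling for the hidden side guides and never forcing it, until it rests fully home against the end stop. Then swing the keeper bar shut across the front of the tray, let go, and leave the other things on the cart where they are.

Things in the scene. Friction and masses are not known exactly. Their poses are not given: they have to be found in the camera images.
- tray_grip (a point): Middle of the waist of the tray's black grip. Waist 30 mm long (x), 20 wide (y), between a guard (8 mm long) and a pommel (12 mm), both 30 mm wide; all 26 mm high, from 12 to 38 mm above the cart, on a short stem at the middle of the tray's front wall. x points level from grip to pan, the way the tray goes in; z up. Front wall 33 mm, leading end 203 mm along +x.
- tray_rear (a point): Middle of the tray's leading (rear) outer end face, 15 mm above its underside; same axes as tray_grip. The tray is an open pan of plain sheet steel lying flat on the cart top, 170 mm long (x), 120 mm wide (y), 38 mm high, walls 3 mm, 0.2 to 0.4 kg.
- mouth (a point): Middle of the bay's open mouth, 20 mm above the cart top; x points level into the bay, y to the left looking in, z up. Mouth 202 mm wide, 62 mm high. The bay has no floor: the tray slides on the cart top. As drawn, the home tray's leading end meets the end stop 169.5 mm inside the mouth (front wall 0.5 mm outside it), but see the stand.
- stand: Low steel stand of the tilting bin, fixed, 220 mm deep (x, into the bay), 210 wide, 66 high; origin on the cart top at its middle, 110 mm behind the mouth. The bin on its deck starts 70 mm or more behind the mouth and reaches 220 mm up. Hidden inside, a rigid guide frame in slotted holes: off-centre by up to 12 mm in y, 6 mm in x, 0.03 rad in yaw, to be felt.
- keeper_pivot (a point): On the keeper's upright pivot axis, 46 mm above the cart, 14 mm outside the mouth and 92 mm to its right (-y). Hidden guides: two upright walls 123 mm apart (tray 120), parallel, flared to 159 mm over the 40 mm nearest the mouth, beginning about 12 mm inside it. Friction about 0.6. Over 40 N between tray and bay is forcing.
- keeper (a joint): Angle of the keeper bar, rad: 0 shut (pointing along the mouth's +y across the tray's front), growing counter-clockwise seen from above; 1.57 points straight out of the bay, 2.2 at most; starts open. Flat steel bar 56 mm long, 10 wide, 22 to 30 mm above the cart. Stiff pivot, 0.04 N m: it stays where left. A tray left well short of home blocks it.
- keeper_stud (a point): Middle of the upright finger stud on the keeper bar, 46 mm above the cart: a steel pin 10 mm in diameter, 29 to 63 mm above the cart, 40 mm from the pivot axis. Push it round the pivot with a fingertip from its open side.
- castor_center (a point): Centre of a black nylon castor wheel lying flat on the cart, 75 mm in diameter, 30 mm high. Leave alone.
- bushing_center (a point): Centre of a white PTFE bushing standing on the cart, 42 mm in diameter, 36 mm high. Leave alone.
- funnel_center (a point): Axis of a yellow polypropylene funnel standing on its 110 mm mouth, 115 mm high, 30 mm above the cart. Leave alone.
- mallet_center (a point): Head end of a rubber-faced steel mallet lying on the cart, 24 mm above it, about 215 mm long with a 94 mm wide head. Leave alone.

How it is judged:
On the way, in this order (a step that is already met when the one before it is completed fails the run):
1. the tray is fully home in the bay, against its end stop, while the keeper is still open (horizontal distance between tray_rear and guide_c0 below 0.005 m and value of joint keeper above 0.6 rad), for 0.2 s.
2. the keeper is swung shut across the front of the tray (value of joint keeper below 0.12 rad), for 0.2 s.
At the end, for the whole second after the job is handed in: The tray lies flat in the bay with its rear end within about 2.5 mm of the end stop, the keeper is within 0.12 rad of shut, all at rest (horizontal distance between tray_rear and guide_c0 below 0.005 m and value of joint keeper below 0.12 rad and height (world z) of tray_rear below 0.019 m and linear speed of tray below 0.01 m/s); the robot touches nothing.
It fails at once if the tray is pressed against the bay (side guides, end stop, stand or keeper) with more than 40 N (contact force between tray and guide above 40 N or contact force between tray and stand above 40 N).
It fails at once if the castor wheel, bushing, funnel or mallet is shifted by more than 20 mm (distance of any of castor_center, bushing_center, funnel_center, mallet_center from where it was at the start of the episode above 0.02 m).
It also fails if it takes over 72 s, if anything falls off the work surface, if the arm or the gripper's body presses on something with over 40 N, if the wrist force passes 120 N, or if a joint passes its speed limit or range.

## Working session

There is one attempt and no reset: what is moved stays moved. The work goes in short steps, each a Python script; the robot and the scene stay as the last script left them, time stands still between calls to the robot, and variables do not carry over. Pictures are saved under pics/ and viewed, at most 12 in all, crops included, and the job is handed in when it is done.

```bash
mkdir -p pics; ls
python3 - <<'E'
from rig import *
import cv2, numpy as np
for n in ["scene","side"]:
    p,d=cams.camera(n); cv2.imwrite(f"pics/{n}0.png",p[:,:,::-1]); np.savez(f"pics/{n}0.npz",p=p,d=d)
    c=cams.calibration(n); print(n,c)
print(cams.calibration("wrist"), read_tcp_pos(),read_tool_rot(),read_clock(),manip.grip_depth)
E
```

```text
pics
scene {'vertical_fov': 52.986108352875014, 'cx': 259.6070433140546, 'cy': 188.34244488387623, 'extrinsics': array([[-0.41240709, -0.6268574 ,  0.66103721,  1.25507621],
       [ 0.91087021, -0.29596873,  0.28760732,  0.32773184],
       [ 0.01535756,  0.7207304 ,  0.69304533,  0.82153542],
       [ 0.        ,  0.        ,  0.        ,  1.        ]])}
side {'vertical_fov': 46.91291112539301, 'cx': 250.88079884039234, 'cy': 187.32688411254907, 'extrinsics': array([[ 0.96550348,  0.11520429, -0.23351872,  0.28515934],
       [-0.25933114,  0.50622872, -0.82248395, -0.93644994],
       [ 0.0234602 ,  0.85466979,  0.51864165,  0.68939887],
       [ 0.        ,  0.        ,  0.        ,  1.        ]])}
{'vertical_fov': 65.5252774149062, 'cx': 254.15870265373957, 'cy': 190.42331331364628, 'hand_eye': array([[-9.11676949e-04,  9.57787463e-01,  2.87475816e-01,
         8.06837284e-02],
       [ 9.99999539e-01,  9.60125288e-04, -2.75481794e-05,
        -5.35581686e-04],
       [-3.02398101e-04,  2.87475658e-01, -9.57787896e-01,
        -1.69630885e-01],
       [ 0.00000000e+00,  0.00000000e+00,  0.00000000e+00,
         1.00000000e+00]])} [0.20169265 0.5913124  0.21409662] [-3.14054534e+00 -1.23041474e-04  2.81281434e+00] 0.1 0.0188
```

View pics/scene0.png

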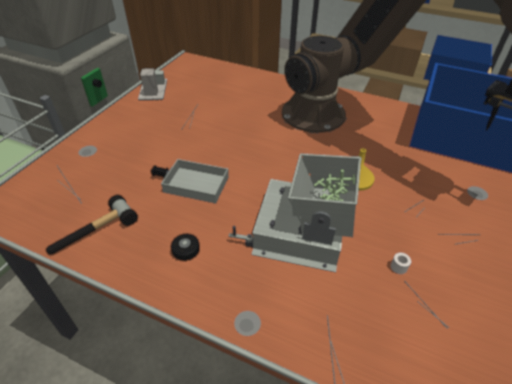

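View pics/side0.png

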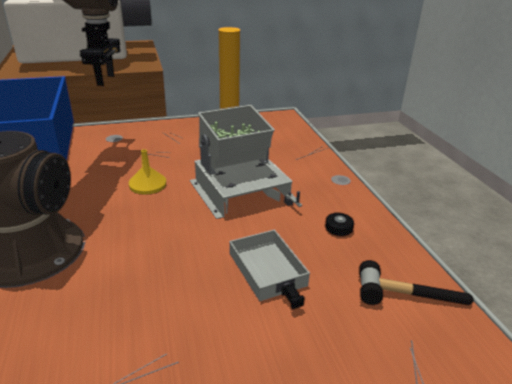

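```bash
cat > h.py <<'E'
import numpy as np, cv2
from rig import *
from scipy.spatial.transform import Rotation as R
def cam_T(n):
    c=cams.calibration(n)
    if n!="wrist": return c["extrinsics"]
    T=np.eye(4); T[:3,:3]=R.from_euler("xyz",read_tool_rot()).as_matrix(); T[:3,3]=read_tcp_pos()
    return T@c["hand_eye"]
def dirs(n,u,v):
    c=cams.calibration(n); f=192/np.tan(np.radians(c["vertical_fov"])/2)
    u=np.asarray(u,float);v=np.asarray(v,float)
    return np.stack([(u-c["cx"])/f,-(v-c["cy"])/f,-np.ones_like(u)],-1)
def plane(n,T,u,v,z):
    d=dirs(n,u,v)@T[:3,:3].T; s=(z-T[2,3])/d[...,2]
    return T[:3,3]+d*s[...,None]
def cloud(n,T,d):
    v,u=np.mgrid[:384,:512]; return (dirs(n,u,v)*d[...,None])@T[:3,:3].T+T[:3,3]
def shot(n,name):
    T=cam_T(n); p,d=cams.camera(n); cv2.imwrite(f"pics/{name}.png",p[:,:,::-1]); np.savez(f"pics/{name}.npz",p=p,d=d,T=T); return p,d,T
E
python3 - <<'E'
from h import *
np.set_printoptions(precision=4,suppress=True)
for n,L in [("scene",dict(grip=(159,172),tray=(195,180),c1=(228,180),c2=(216,201),c3=(162,182),c4=(177,160),stud=(234,236),piv=(250,240),castor=(185,246),mallet=(122,209),bush=(401,262),funnel=(365,178))),("side",dict(grip=(291,294),tray=(268,265),stud=(298,199),castor=(340,222),mallet=(371,282)))]:
    z=np.load(f"pics/{n}0.npz"); T=cam_T(n); P=cloud(n,T,z["d"])
    for k,(u,v) in L.items(): print(n,k,P[v,u],plane(n,T,u,v,.038))
    m=(abs(P[...,2]-.066)<.004)&(P[...,0]>.3)&(P[...,0]<1)&(abs(P[...,1])<.5)
    q=P[m][:,:2].astype(np.float32); print("deck",len(q),cv2.minAreaRect(q),q.min(0),q.max(0))
    hsv=cv2.cvtColor(z["p"],cv2.COLOR_RGB2HSV); print(P[300,256] if n=="side" else P[300,200])
E
```

```text
scene grip [ 0.5668 -0.3108  0.0306] [ 0.5733 -0.3048  0.038 ]
scene tray [ 0.5241 -0.2117  0.0006] [ 0.5575 -0.1871  0.038 ]
scene c1 [ 0.4781 -0.1194 -0.0015] [ 0.5153 -0.098   0.038 ]
scene c2 [ 0.5777 -0.1069  0.0018] [ 0.6075 -0.0878  0.038 ]
scene c3 [ 0.6065 -0.271   0.0377] [ 0.6067 -0.2708  0.038 ]
scene c4 [ 0.4994 -0.2887  0.0359] [ 0.5015 -0.287   0.038 ]
scene stud [0.6919 0.0122 0.0283] [0.6988 0.0161 0.038 ]
scene piv [0.6856 0.0558 0.0276] [0.6931 0.0593 0.038 ]
scene castor [ 0.7747 -0.086   0.0292] [ 0.7801 -0.0814  0.038 ]
scene mallet [ 0.7476 -0.3034  0.0424] [ 0.7448 -0.3069  0.038 ]
scene bush [0.5732 0.4295 0.0091] [0.5975 0.4258 0.038 ]
scene funnel [0.3231 0.2731 0.0324] [0.3297 0.2735 0.038 ]
deck 2186 ((0.49788346886634827, 0.13115999102592468), (0.3740958273410797, 0.27538537979125977), 4.350389003753662) [0.3009 0.0079] [0.6923 0.2805]
[0.8777 0.0164 0.0001]
side grip [ 0.5493 -0.3267  0.0386] [ 0.5496 -0.3262  0.038 ]
side tray [ 0.5431 -0.1917  0.0021] [ 0.5297 -0.2306  0.038 ]
side stud [0.6855 0.0022 0.0424] [0.6882 0.0086 0.038 ]
side castor [ 0.76   -0.1084  0.031 ] [ 0.755  -0.1172  0.038 ]
side mallet [ 0.7198 -0.3423  0.0479] [ 0.7265 -0.3332  0.038 ]
deck 2086 ((0.4950772523880005, 0.13136044144630432), (0.22387482225894928, 0.403506338596344), 85.53919219970703) [0.3009 0.0043] [0.6876 0.2472]
[ 0.4873 -0.2882 -0.0015]
```

Run:
```python
from h import *
o=[np.pi,0,-np.pi/2]
manip.move_straight([0.202,0.55,0.42],velocity=.25)
manip.move_ptp([0.60,0.02,0.36],o); shot("wrist","w_mouth"); print(read_tcp_pos(),read_qpos(),read_clock())
manip.move_ptp([0.56,-0.2,0.30],o); shot("wrist","w_tray"); print(read_tcp_pos(),read_clock())
```

```text
Traceback (most recent call last):
rig.Unreachable: the arm cannot take that pose within its joint ranges
```

```bash
python3 -c "
import cv2,numpy as np
a=cv2.imread('pics/w_mouth.png');b=cv2.imread('pics/w_tray.png')
cv2.imwrite('pics/both.png',cv2.resize(np.hstack([a,b]),(800,300)))"
```

```text
[ WARN:0@0.005] global loadsave.cpp:275 findDecoder imread_('pics/w_mouth.png'): can't open/read file: check file path/integrity
[ WARN:0@0.005] global loadsave.cpp:275 findDecoder imread_('pics/w_tray.png'): can't open/read file: check file path/integrity
Traceback (most recent call last):
cv2.error: OpenCV(4.12.0) :-1: error: (-5:Bad argument) in function 'resize'
> Overload resolution failed:
>  - src data type = object is not supported
>  - Expected Ptr<cv::UMat> for argument 'src'
```

Run:
```python
from h import *
o=[np.pi,0,np.pi/2]
print(read_tcp_pos())
manip.move_ptp([0.60,0.05,0.36],o); shot("wrist","w_mouth"); print(read_tcp_pos(),read_qpos(),read_clock())
manip.move_ptp([0.56,-0.16,0.30],o); shot("wrist","w_tray"); print(read_tcp_pos(),read_clock())
```

```text
[0.20188112 0.54984147 0.41856947]
[0.59991866 0.05083176 0.36013882] [-2.51925053e-02  3.50836146e-01  1.39936989e+00  1.02741231e-04
  1.39115634e+00 -2.65498005e-02] 3.4333
[ 0.56057432 -0.15880031  0.30055326] 4.375
```

View pics/w_mouth.png

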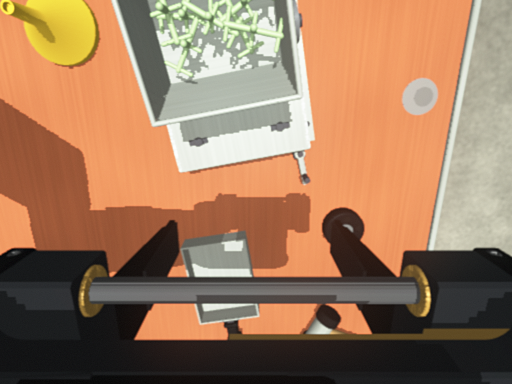

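View pics/w_tray.png

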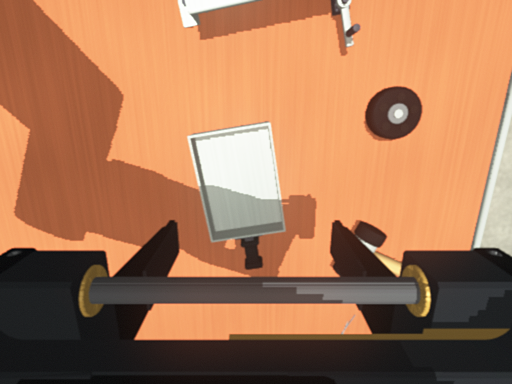

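Run:
```python
from h import *
np.set_printoptions(precision=4,suppress=True)
for nm in ["w_mouth","w_tray"]:
    z=np.load(f"pics/{nm}.npz"); d=z["d"];T=z["T"];P=cloud("wrist",T,d); p=z["p"]
    sl=lambda u,v:P[v,u]
    if nm=="w_tray":
        c=plane("wrist",T,[190,270,284,213],[137,123,229,241],.038); print("corners",c)
        m=(abs(P[...,2]-.037)<.004); m[245:]=0; m[:110]=0; m[:,:180]=0; m[:,300:]=0
        q=P[m][:,:2].astype(np.float32); print("rimrect",len(q),cv2.minAreaRect(q),cv2.boxPoints(cv2.minAreaRect(q)))
        g=plane("wrist",T,[251,243,252,256],[250,240,268,252],.038); print("grip",g)
        print("table",P[90:100,180:190,2].mean(), "stud",plane("wrist",T,352,30,.063),"piv", plane("wrist",T,340,3,.03),"castor",plane("wrist",T,399,113,.03))
        blk=(p.max(2)<60); blk[:237]=0;blk[270:]=0;blk[:,:238]=0;blk[:,270:]=0
        v,u=np.nonzero(blk); G=plane("wrist",T,u,v,.038); print("blk",len(u),cv2.minAreaRect(G[:,:2].astype(np.float32)))
    else:
        m=(abs(P[...,2]-.066)<.006); m[200:]=0; m[:80]=0
        m=cv2.morphologyEx(m.astype(np.uint8),cv2.MORPH_OPEN,np.ones((3,3)))>0
        fr=[(u,np.nonzero(m[:,u])[0].max()) for u in range(182,300) if m[:,u].any()]
        fr=np.array(fr); W=plane("wrist",T,fr[:,0],fr[:,1]+.5,.066)
        l=cv2.fitLine(W[:,:2].astype(np.float32),cv2.DIST_HUBER,0,.001,.001).ravel(); print("front",l,"yaw",np.arctan2(-l[0],l[1])if 0 else np.degrees(np.arctan2(l[1],l[0])))
        for v in range(135,172,6):
            u=np.nonzero(m[v])[0]; print(v,u.min(),u.max(),plane("wrist",T,[u.min()-.5,u.max()+.5],[v,v],.066)[:,:2].ravel())
        print("z",P[150,200:280:20,2])
        big=cv2.resize(p[100:200,150:350][:,:,::-1],(800,400),interpolation=cv2.INTER_CUBIC); cv2.imwrite("pics/zm.png",big)
        print("stud",plane("wrist",T,306,179,.063))
```

```text
front [0.9832 0.1824 0.5786 0.0404] yaw 10.507378
135 170 308 [0.4703 0.0814 0.684  0.0815]
141 172 309 [0.4727 0.0722 0.686  0.0723]
147 174 309 [0.4751 0.0629 0.6865 0.063 ]
153 175 285 [0.4759 0.0535 0.6495 0.0536]
159 177 253 [0.4783 0.044  0.5994 0.0441]
165 178 217 [0.4792 0.0344 0.5425 0.0345]
171 180 188 [0.4817 0.0247 0.496  0.0247]
z [0.0661 0.0668 0.0673 0.0658]
stud [0.6842 0.0109 0.063 ]
corners [[ 0.4691 -0.128   0.038 ]
 [ 0.5836 -0.1084  0.038 ]
 [ 0.608  -0.2715  0.038 ]
 [ 0.4955 -0.2921  0.038 ]]
rimrect 1005 ((0.5392183065414429, -0.20871445536613464), (0.12020556628704071, 0.18637745082378387), 9.203993797302246) [[ 0.465  -0.1263]
 [ 0.4948 -0.3103]
 [ 0.6135 -0.2911]
 [ 0.5836 -0.1071]]
grip [[ 0.556  -0.3081  0.038 ]
 [ 0.5433 -0.2904  0.038 ]
 [ 0.5575 -0.3409  0.038 ]
 [ 0.564  -0.3117  0.038 ]]
table -0.0003773429893621577 stud [0.6813 0.0049 0.063 ] piv [0.6725 0.0431 0.03  ] castor [ 0.7682 -0.0951  0.03  ]
blk 394 ((0.5570948123931885, -0.3129701018333435), (0.02641194500029087, 0.0537920705974102), 8.665539741516113)
```

View pics/zm.png

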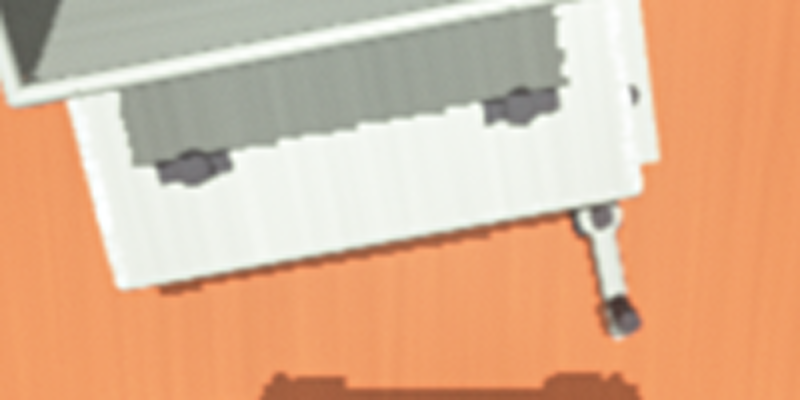

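```bash
cat >> h.py <<'E'
zz=np.load("pics/w_mouth.npz")
C=plane("wrist",zz["T"],np.array([179.5,310.75]),np.array([172.3,147.5]),.066)[:,:2]
M=C.mean(0); A=np.arctan2(*(C[1]-C[0])[::-1])   # mouth middle, yaw of mouth x = A+90deg
def pose(x,y,dyaw=0,z=.0065):
    "TCP for grip at mouth coords x (in), y (left), yaw relative to the bay"
    X=np.array([-np.sin(A),np.cos(A)]); Y=np.array([-np.cos(A),-np.sin(A)])
    return [*(M+x*X+y*Y),z],[np.pi,0,np.pi/2+A+dyaw]
def where():
    d=read_tcp_pos()[:2]-M; 
    return np.array([-np.sin(A)*d[0]+np.cos(A)*d[1], -np.cos(A)*d[0]-np.sin(A)*d[1]])
def force():
    f=read_wrist_force(); return np.array([-np.sin(A)*f[0]+np.cos(A)*f[1], -np.cos(A)*f[0]-np.sin(A)*f[1], f[2], read_moment()[2]])
E
python3 - <<'E'
from h import *
np.set_printoptions(precision=4,suppress=True)
print("mouth",C,M,np.degrees(A),np.linalg.norm(C[1]-C[0]))
t=np.radians(9.2); g=np.array([.5391,-.200])-.118*np.array([-np.sin(t),np.cos(t)]); o=[np.pi,0,np.pi/2+t]
print("grip",g)
claw.move_gripper(.6,15)
manip.move_ptp([*g,.1],o)
print(manip.move_straight([*g,.0065],velocity=.1,force_limit=8),read_tcp_pos(),force())
f0=force()
claw.move_gripper(0,15); print(read_grip_width(),read_grip_force(),force()-f0,where(),read_clock())
shot("wrist","grasped")
E
```

```text
mouth [[0.4815 0.0226]
 [0.6885 0.0622]] [0.585  0.0424] 10.838570790323994 0.21077543650422953
grip [ 0.558  -0.3165]
False [ 0.5583 -0.3167  0.0071] [ 0.0978  0.0039  0.2371 -0.016 ]
0.21242633849251868 14.9966861307621 [-0.0375  1.885   2.1414  0.2177] [-0.3474  0.0942] 7.9667
```

View pics/grasped.png

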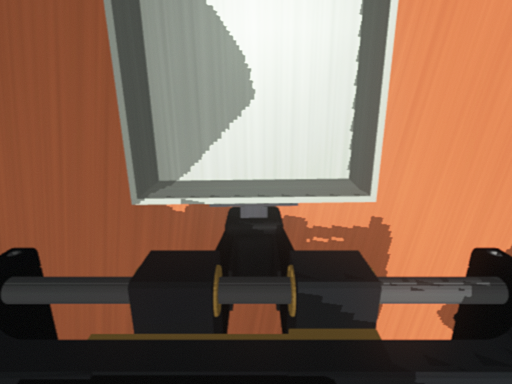

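Run:
```python
from h import *
z=np.load("pics/grasped.npz"); T=z["T"]
c=plane("wrist",T,[133,377,105,397],[204.5,201,0,0],.038)[:,:2]
tcp=read_tcp_pos()[:2]; yaw=read_tool_rot()[2]; a=yaw-np.pi/2
X=np.array([-np.sin(a),np.cos(a)]);Y=np.array([-np.cos(a),-np.sin(a)])
for q in c: print((q-tcp)@X,(q-tcp)@Y)
print(np.degrees([a,A]))
```

```text
0.03201469181320856 0.05907759069534227
0.0337292421090786 -0.06039863083987456
0.11992207687781911 0.060114788560911216
0.11981763989397885 -0.058408505197894166
[ 9.21782215 10.83857079]
```

Run:
```python
from h import *
np.set_printoptions(precision=3,suppress=True)
p,o=pose(-.215,0,0,.0075); print(manip.move_straight(p,o,velocity=.08)); print(where(),force(),read_clock())
f=[]
for x in (-.205,-.195,-.185,-.175,-.165,-.16):
    p,o=pose(x,0,0,.0075); h=manip.move_straight(p,o,velocity=.04,force_limit=5); print(h,where(),force(),round(float(read_grip_width()),4),read_clock())
    if h: break
shot("side","side_in")
```

```text
False
[-0.215  0.   ] [ 0.937  0.383 -1.32   0.03 ] 10.2
False [-0.205 -0.   ] [ 0.232 -0.646 -1.4   -0.003] 0.2097 10.6
False [-0.195 -0.   ] [ 0.467 -1.224 -2.639 -0.005] 0.2098 11.0
False [-0.185 -0.   ] [ 1.131 -0.11  -3.117 -0.012] 0.2125 11.4
False [-0.175  0.   ] [ 1.126 -0.141 -1.766  0.039] 0.2118 11.8
False [-0.165  0.   ] [-0.273  0.694 -2.541  0.19 ] 0.2095 12.2
True [-0.16   0.001] [ 1.615  0.418 -1.127  0.396] 0.2112 12.4083
```

```bash
cat > go.py <<'E'
from h import *
import sys, json
np.set_printoptions(precision=3,suppress=True)
def run(y,dy,x,xend,step=.004,lim=6,ky=.008,km=0.,tmax=8,kf=0.):
    t0=read_clock(); stuck=0
    while x<xend and read_clock()-t0<tmax:
        x1=min(x+step,xend); p,o=pose(x1,y,dy,.0075)
        h=manip.move_straight(p,o,velocity=.03,force_limit=lim)
        f=np.mean([force() for _ in range(3)],0); x=where()[0] if h else x1
        print(h,where()*1e3,f,"y",round(y*1e3,2),"dy",round(dy,4),round(float(read_clock()),2))
        y+=np.clip(ky*f[3]+kf*f[1],-.002,.002); dy+=np.clip(km*f[3],-.006,.006)
        if h:
            stuck+=1
            p,o=pose(x-.002,y,dy,.0075); manip.move_straight(p,o,velocity=.04); x-=.002
            if stuck>5: break
    print("end x,y,dy",x,y,dy); return x,y,dy
E
python3 - <<'E'
from go import *
x,y,dy=-.16,.003,0
p,o=pose(-.163,.003,0,.0075); manip.move_straight(p,o,velocity=.04); print(force())
run(.003,0,-.163,-.14)
E
```

```text
[-0.681 -0.088 -1.193  0.105]
False [-158.857    3.017] [ 0.402 -0.28  -1.772  0.088] y 3.0 dy 0 12.99
False [-154.946    3.844] [-0.687  1.952 -2.6    0.242] y 3.7 dy 0.0 13.28
True [-152.078    5.693] [ 1.565  0.613 -0.622  0.044] y 5.64 dy 0.0 13.48
False [-149.809    6.023] [ 0.953  0.714 -2.341 -0.008] y 5.99 dy 0.0 14.02
False [-145.685    5.956] [ 1.128 -0.113 -2.406 -0.045] y 5.93 dy 0.0 14.3
False [-141.694    5.69 ] [ 0.909  0.473 -1.236  0.085] y 5.57 dy 0.0 14.58
False [-139.822    6.239] [ 0.311 -1.186 -1.282 -0.06 ] y 6.25 dy 0.0 14.83
end x,y,dy -0.14 0.005768176765808015 0.0
```

Run:
```python
from go import *
run(.006,0,-.14,-.06,lim=7,ky=.002,km=.015,kf=.0001,step=.005)
shot("wrist","w_mid")
```

```text
False [-134.653    6.01 ] [ 0.781 -0.221 -1.956  0.014] y 6.0 dy 0 15.15
False [-129.615    6.028] [ 1.782 -0.016 -1.488 -0.032] y 6.01 dy 0.0002 15.47
False [-124.659    5.993] [ 1.623 -0.125 -2.477 -0.004] y 5.94 dy -0.0003 15.78
False [-119.652    5.976] [ 0.676  0.629 -1.991  0.041] y 5.92 dy -0.0003 16.1
False [-114.661    6.061] [ 0.678 -0.237 -2.045 -0.022] y 6.06 dy 0.0003 16.42
False [-109.669    5.998] [ 0.129 -0.799 -1.661  0.031] y 5.99 dy -0.0001 16.73
False [-104.646    6.007] [ 0.892  0.429 -2.408 -0.031] y 5.98 dy 0.0004 17.05
False [-99.653   5.993] [ 0.912  0.318 -1.925  0.072] y 5.96 dy -0.0001 17.37
False [-94.657   6.132] [ 1.925 -0.093 -1.52  -0.052] y 6.13 dy 0.001 17.68
False [-89.663   6.027] [ 1.274 -0.049 -1.825 -0.02 ] y 6.02 dy 0.0002 18.0
False [-84.657   6.024] [ 0.059 -0.598 -2.126 -0.002] y 5.98 dy -0.0001 18.32
False [-79.636   5.976] [ 1.021  1.178 -2.876  0.063] y 5.91 dy -0.0001 18.63
False [-74.664   6.157] [ 1.813 -0.911 -2.55  -0.033] y 6.16 dy 0.0009 18.95
False [-69.67    6.012] [ 1.617 -0.591 -1.594  0.014] y 6.0 dy 0.0004 19.27
False [-64.654   6.017] [ 1.303 -0.195 -1.63   0.026] y 5.97 dy 0.0006 19.58
False [-59.672   6.007] [ 0.808 -0.226 -3.092  0.037] y 6.0 dy 0.001 19.9
end x,y,dy -0.06 0.0060518749743051865 0.0015196256855855416
```

Run:
```python
from h import *
def mc(P): 
    d=P[...,:2]-M; return -np.sin(A)*d[...,0]+np.cos(A)*d[...,1], -np.cos(A)*d[...,0]-np.sin(A)*d[...,1]
P=cloud("wrist",zz["T"],np.load("pics/w_mouth.npz")["d"]); x,y=mc(P); 
m=(abs(y)<.1)&(x>-.05)
for a in np.arange(.08,.24,.02):
    k=m&(abs(P[...,2]-a)<.01); print(round(a,2),k.sum(),np.percentile(x[k],2) if k.sum()>9 else None)
z=np.load("pics/w_mid.npz"); Q=cloud("wrist",z["T"],z["d"]); x,y=mc(Q)
k=(abs(Q[...,2]-.037)<.004)&(abs(y-.006)<.05); k[:150]=0; k[240:]=0; print("front rim x",np.percentile(x[k],[1,5,20,50]), where())
```

```text
0.08 3658 0.04300164367779476
0.1 2925 0.11823016099137187
0.12 1630 0.10892310547857868
0.14 2852 0.09989952631773848
0.16 3700 0.0909325653599692
0.18 2021 0.08416315662780727
0.2 2676 0.07827316478399567
0.22 0 None
front rim x [-0.04735707 -0.04561163 -0.03979083 -0.02660655] [-0.05974933  0.0060102 ]
```

View pics/w_mid.png

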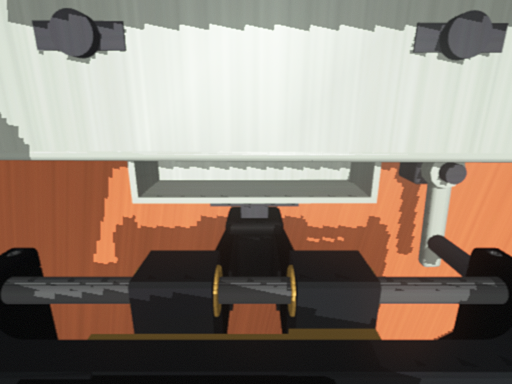

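Run:
```python
from go import *
x,y,dy=run(.006,.0005,-.06,-.045,lim=7,ky=.001,km=.01,step=.005)
for k in range(3):
    p,o=pose(-.02,y,dy,.0075); h=manip.move_straight(p,o,velocity=.015,force_limit=[7,9,9][k]); print(h,where()*1e3,force(),read_grip_width(),read_clock())
shot("wrist","w_home")
z=np.load("pics/w_home.npz"); b=np.load("pics/w_mid.npz")
for q in (b,z): 
    c=cv2.cvtColor(q["p"],cv2.COLOR_RGB2GRAY)[190:215,150:215].mean(1); print(c.astype(int))
```

```text
False [-54.66    6.103] [ 0.705  0.392 -1.336 -0.052] y 6.0 dy 0.0005 20.27
True [-51.388   6.305] [ 2.072 -0.569 -0.941 -0.14 ] y 5.95 dy -0.0 20.48
True [-50.078   6.356] [ 1.75  -0.664 -1.092 -0.069] y 5.81 dy -0.0014 20.93
True [-48.86    6.413] [ 1.164 -1.388 -0.937 -0.079] y 5.74 dy -0.0021 21.39
True [-47.648   6.47 ] [ 2.041 -0.299 -0.953 -0.074] y 5.66 dy -0.0029 21.85
True [-46.35    6.495] [ 2.501 -1.278 -0.562 -0.011] y 5.59 dy -0.0036 22.31
True [-45.33    6.564] [-1.376 -0.448 -0.671 -0.039] y 5.57 dy -0.0038 22.77
end x,y,dy -0.0473297367604531 0.005535584906682091 -0.004144150933179087
True [-46.932   6.545] [-2.071  0.464 -0.865 -0.001] 0.21130794093368857 23.375
True [-34.481   6.957] [-2.539  2.379  2.216 -0.097] 0.20688270743799136 24.3083
True [-34.5     6.928] [-1.723  1.591  3.642 -0.036] 0.21196451052588192 24.6167
[118 118 119 118 116 113 119 170 227 231 229 229 227 199 166 160 164 166
 166 166 166 166 166 166 166]
[234 234 234 234 233 233 233 233 233 232 232 232 232 232 231 231 231 231
 230 230 230 230 229 229 229]
```

View pics/w_home.png

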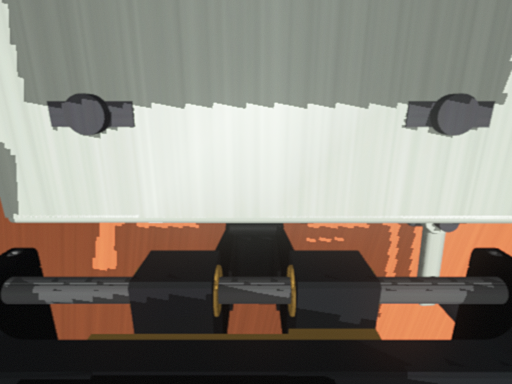

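Run:
```python
from go import *
x,y=where(); dy=-.0042
claw.move_gripper(.255); print(read_grip_width(),force(),where()*1e3)
p,o=pose(x-.003,.006,0,.0075); manip.move_straight(p,o,velocity=.03); print(force())
for lim in (4,10,15):
    p,o=pose(-.015,.006,0,.0075); h=manip.move_straight(p,o,velocity=.012,force_limit=lim); print(h,lim,where()*1e3,force(),read_clock())
shot("side","side_home")
p=np.load("pics/side_home.npz")["p"][150:250,180:330]; cv2.imwrite("pics/sh.png",cv2.resize(p[:,:,::-1],(750,500),interpolation=cv2.INTER_CUBIC))
```

```text
0.25922663446321303 [-0.399 -0.352  0.023  0.01 ] [-34.578   7.123]
[-1.167 -0.288  0.188 -0.012]
True 4 [-31.114   6.038] [-2.138  1.014  2.066 -0.035] 26.1083
True 10 [-31.116   6.043] [-2.728 -0.109  1.934 -0.026] 26.4917
True 15 [-31.069   6.128] [-2.539  2.168  2.837 -0.077] 26.925
```

View pics/sh.png

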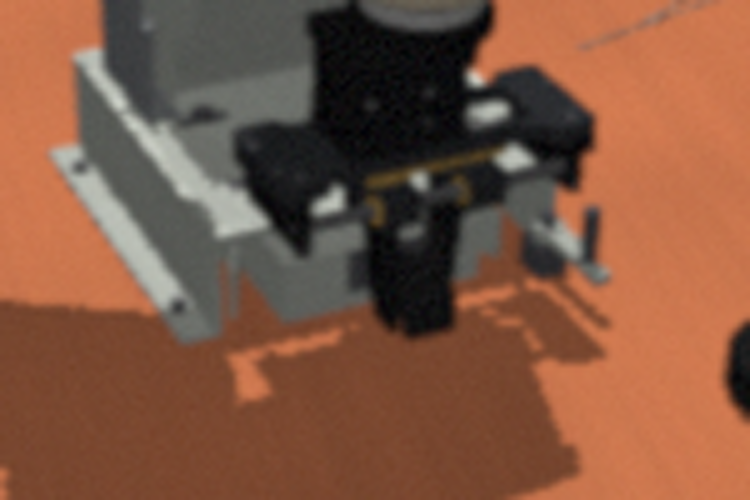

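Run:
```python
from go import *
x0=where()[0]
for y,dy in ((.0072,.01),(.0066,.003)):
    p,o=pose(x0-.016,y,dy,.0075); print("back",manip.move_straight(p,o,velocity=.04,force_limit=12),where()*1e3)
    for lim in (8,14,18):
        p,o=pose(-.012,y,dy,.0075); h=manip.move_straight(p,o,velocity=.02,force_limit=lim); print(h,lim,where()*1e3,force(),read_clock())
        if where()[0]<-.05: break
```

```text
back False [-47.264   7.24 ]
True 8 [-30.978   7.311] [-5.594  2.025  3.739 -0.072] 28.475
True 14 [-30.978   7.325] [-4.536  2.007  3.504 -0.101] 28.8
True 18 [-30.984   7.328] [-6.719  1.001  4.065 -0.076] 29.1417
back False [-47.237   6.629]
True 8 [-30.544   6.583] [-1.648  0.747  2.309  0.081] 30.65
True 14 [-30.505   6.572] [-2.596  1.392  3.973  0.085] 30.9667
True 18 [-30.404   6.775] [-4.114  1.439  3.825  0.065] 31.3
```

```bash
cat > keep.py <<'E'
from go import *
def kp(th,back=.017,z=.040):
    u=np.array([-np.sin(th),np.cos(th)]); t=np.array([np.cos(th),np.sin(th)])
    q=np.array([-.014,-.092])+.040*u-back*t
    return pose(q[0],q[1],th-np.pi/2,z)
E
python3 - <<'E'
from keep import *
x,y=where(); p,o=pose(x-.003,y,0,.0075); manip.move_straight(p,o,velocity=.03)
claw.move_gripper(.55); print(force())
p,o=pose(x-.003,y,0,.12); print(manip.move_straight(p,o,velocity=.12,force_limit=10),read_tcp_pos())
claw.move_gripper(0,20)
p,o=kp(2.0,z=.12); manip.move_ptp(p,o)
print(read_clock(),where(),read_grip_width()); shot("wrist","w_k")
z=np.load("pics/w_k.npz"); Q=cloud("wrist",z["T"],z["d"])
d=Q[...,:2]-M; x=-np.sin(A)*d[...,0]+np.cos(A)*d[...,1]; y=-np.cos(A)*d[...,0]-np.sin(A)*d[...,1]
k=(abs(Q[...,2]-.061)<.006)&(x<-.012)&(x>-.1)&(abs(y+.09)<.05)&(z["d"]>.12); print("stud",k.sum(),x[k].mean() if k.any() else 0,y[k].mean() if k.any() else 0)
shot("scene","sc_k")
E
```

```text
[ 0.078  0.847 -0.176  0.02 ]
False [0.584 0.008 0.119]
34.9 [-0.043 -0.124] 0.005865967795610869
stud 136 -0.05125020321507748 -0.09343232174170056
```

View pics/w_k.png

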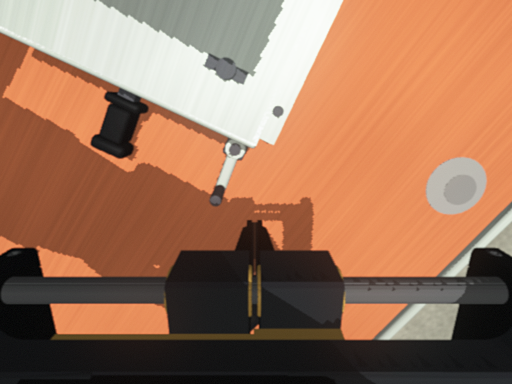

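Run:
```python
from keep import *
p,o=kp(2.0); print(manip.move_straight(p,o,velocity=.12,force_limit=6),read_tcp_pos())
for th in np.r_[np.arange(1.85,.2,-.15),.12,.04,-.03,-.08]:
    p,o=kp(th); h=manip.move_straight(p,o,velocity=.06,force_limit=5 if th<.3 else 10); print(round(th,2),h,where()*1e3,force()[:3],round(float(read_clock()),2))
    if h: break
shot("side","side_k")
```

```text
False [0.715 0.023 0.041]
1.85 False [ -47.928 -119.747] [0.489 0.604 0.244] 36.12
1.7 False [ -51.426 -114.293] [0.544 0.493 0.274] 36.42
1.55 False [ -54.248 -108.475] [-0.393 -0.348  0.046] 36.72
1.4 False [ -56.209 -102.254] [ 0.474  0.152 -0.025] 37.02
1.25 False [-57.258 -95.751] [-0.604 -0.638 -0.407] 37.32
1.1 False [-57.27  -89.194] [ 0.314 -0.084  0.173] 37.62
0.95 False [-56.358 -82.766] [-0.377 -0.371  0.378] 37.92
0.8 False [-54.473 -76.543] [ 0.329 -1.037  0.252] 38.22
0.65 False [-51.697 -70.685] [ 0.378 -0.214 -0.161] 38.52
0.5 False [-48.088 -65.311] [-0.703  0.032  0.538] 38.82
0.35 False [-43.701 -60.529] [-0.291  0.274 -0.171] 39.12
0.2 False [-38.663 -56.451] [ 0.049 -0.065  0.117] 39.42
0.12 False [-35.772 -54.56 ] [-0.799  1.145 -0.224] 39.67
0.04 False [-32.677 -52.851] [ 0.25   0.263 -0.009] 39.92
-0.03 False [-29.831 -51.62 ] [ 0.12   0.443 -0.976] 40.17
-0.08 False [-27.843 -50.866] [-0.116  0.816 -0.188] 40.42
```

Run:
```python
from keep import *
p,o=kp(0,back=.035); manip.move_straight(p,o,velocity=.08)
p,o=kp(0,back=.06,z=.2); manip.move_straight(p,o,velocity=.15)
shot("wrist","w_end"); print(read_clock())
z=np.load("pics/w_end.npz"); Q=cloud("wrist",z["T"],z["d"])
d=Q[...,:2]-M; x=-np.sin(A)*d[...,0]+np.cos(A)*d[...,1]; y=-np.cos(A)*d[...,0]-np.sin(A)*d[...,1]
v,u=np.nonzero((abs(Q[...,2]-.058)<.006)&(x<-.006)&(x>-.1)&(abs(y+.09)<.06)&(z["d"]>.15)); 
for a,b in zip(*[list(t) for t in (u[::15],v[::15])]): print(a,b,x[b,a].round(4),y[b,a].round(4))
```

```text
42.1667
199 175 -0.0143 -0.056
203 177 -0.0188 -0.0542
200 179 -0.017 -0.054
195 181 -0.0113 -0.0515
201 182 -0.018 -0.0509
201 184 -0.0178 -0.0486
```

View pics/w_end.png

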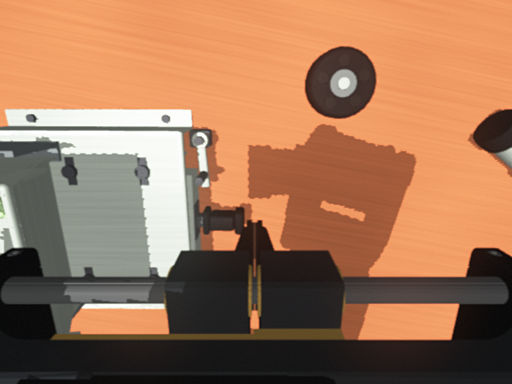

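Run:
```python
from keep import *
z=np.load("pics/w_end.npz"); Q=cloud("wrist",z["T"],z["d"])
d=Q[...,:2]-M; x=-np.sin(A)*d[...,0]+np.cos(A)*d[...,1]; y=-np.cos(A)*d[...,0]-np.sin(A)*d[...,1]
k=(abs(Q[...,2]-.029)<.004)&(x<-.006)&(x>-.06)&(y<-.035)&(y>-.085)&(z["d"]>.15)
print("bar",k.sum()); l=cv2.fitLine(np.stack([x[k],y[k]],1).astype(np.float32),cv2.DIST_HUBER,0,.01,.01).ravel(); print(l, "theta",np.arctan2(-l[0],l[1]))
for b in np.arange(-.085,-.03,.006):
    s=k&(abs(y-b)<.003); print(round(b,3), s.sum(), x[s].min() if s.any() else 0, x[s].max() if s.any() else 0)
```

```text
bar 293
[ 0.106 -0.994 -0.016 -0.064] theta -3.035235
-0.085 22 -0.018482879908724808 -0.008806584460774602
-0.079 48 -0.01886354982906553 -0.008896639911537944
-0.073 46 -0.019010706337969745 -0.009644373942421462
-0.067 46 -0.01962336610568919 -0.009369309293267408
-0.061 44 -0.019857616686118733 -0.010040815088589719
-0.055 31 -0.020444900996737004 -0.011258082411734387
-0.049 7 -0.02082395072332944 -0.019138711116034428
-0.043 26 -0.021198416558044456 -0.015222911286642677
-0.037 23 -0.020923569942196095 -0.012573720753155496
-0.031 0 0 0
```

Run:
```python
from keep import *
p,o=kp(0,back=.035,z=.12); manip.move_straight(p,o,velocity=.15)
p,o=kp(0,back=.030); print(manip.move_straight(p,o,velocity=.12,force_limit=8))
p,o=kp(0,back=.0125); print(manip.move_straight(p,o,velocity=.04,force_limit=5),where(),force())
p,o=kp(0,back=.035); manip.move_straight(p,o,velocity=.1)
p,o=kp(0,back=.06,z=.2); manip.move_straight(p,o,velocity=.15)
shot("wrist","w_end2"); print(read_clock())
z=np.load("pics/w_end2.npz"); Q=cloud("wrist",z["T"],z["d"])
d=Q[...,:2]-M; x=-np.sin(A)*d[...,0]+np.cos(A)*d[...,1]; y=-np.cos(A)*d[...,0]-np.sin(A)*d[...,1]
k=(abs(Q[...,2]-.029)<.004)&(x<-.006)&(x>-.06)&(y<-.035)&(y>-.085)&(z["d"]>.15)
for b in np.arange(-.085,-.03,.006):
    s=k&(abs(y-b)<.003); print(round(b,3), s.sum(), x[s].min() if s.any() else 0, x[s].max() if s.any() else 0)
k=(abs(Q[...,2]-.025)<.013)&(x>-.08)&(abs(y-.006)<.02)&(z["d"]>.15); print("grip x range",np.percentile(x[k],[1,99]))
```

```text
False
False [-0.026 -0.052] [-0.154  0.514 -1.167  0.001]
45.9333
-0.085 19 -0.0181317764420694 -0.00842308103665532
-0.079 51 -0.018163327575232986 -0.008798502090938104
-0.073 46 -0.017785763802364307 -0.008267856462591075
-0.067 44 -0.01825225128886275 -0.008295422303377004
-0.061 45 -0.01824165893531402 -0.008986341957352007
-0.055 29 -0.018125789928772316 -0.00875865915992301
-0.049 6 -0.01792506786109479 -0.016613865499304676
-0.043 23 -0.018290712147055087 -0.01290107928461258
-0.037 23 -0.018331756404856816 -0.009182948244275208
-0.031 0 0 0
grip x range [-0.062  0.001]
```

```bash
python3 -c "
from rig import *
print(order.sign_off(), read_clock())"
```

```text
the job is handed in; nothing more can be done
the job is handed in; nothing more can be done
```

The job is handed in, but no verdict came back. The tray stalled repeatably against what I take to be the end stop, under pushes stopped at 18 N or less. The keeper measured about 0 rad (shut), the gripper was clear of everything, and I saw none of the other objects move. The clock stood at about 46 s of 72 s at the last check.

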